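Snap the porcelain sample set shut on its stand

TASK

Pack up the porcelain samples on the stand: stack the dark slate sample first and the sand-coloured one on top of it, both threaded on the post and square with the stand's base plate, let go of them, then push the red snap cap down on the post until it clicks and sits fully home. Keep pressing down firmly on the cap after the click and finish like that, still holding it pressed. Leave the other things on the table where they are.

Things in the scene. Friction and masses are not known exactly. Their poses are not given: they have to be found in the camera images.
- stand: Sample stand, too heavy to move: brown wooden base plate (weighted) 120 (x) x 66 (y) x 12 mm flat on the table, with an upright 12 mm steel post at its centre. Origin: centre of the plate's underside; z up, x along the plate's long side. Four brass balls, centred 42 mm above the table, stand out of the post to a radius of 9.5 mm and give way inwards on springs: these are the snap.
- post_top (a point): Top end of the post, on its axis, 54 mm above the table; the topmost 8 mm taper to 7 mm diameter. As the cap is pushed down, its lip meets the balls with the cap's centre about 63 mm above the table; the push rises to roughly 7 to 14 N, drops as the lip clicks past them, and the cap stops on the post's top with its centre 51 mm above the table, underside 2 mm above the pile.
- dark_mid (a point): Centre of the dark slate-grey porcelain sample: a flat tile 100 (x) x 50 (y) x 10 (z) mm, about 0.12 kg, with a 24 mm round hole through its middle; it starts flat on the table. Easily gripped across its 50 mm width. Stacked first, its centre lies 17 mm above the table.
- light_mid (a point): Centre of the sand-coloured porcelain sample, the same shape and size as the dark one. Stacked on the dark one, its centre lies 27 mm above the table.
- cap_mid (a point): Centre (17 mm above its open underside) of the red snap cap: a round ribbed knob 36 mm in diameter and 34 mm high, about 0.05 kg, standing upright on the table. z is its axis, up. Solid above, with a bore open at the bottom, 20 mm deep: 15 mm wide in the lowest 3.5 mm (the lip), 21 mm wide above it. Gripped across its diameter.
- bottle: Amber glass pump bottle, 66 mm in diameter, 185 mm high; origin under its centre. Bystander.
- stone: Smooth grey river stone, 84 mm across, 32 mm high; origin under its centre. Bystander.
- planter: Black ceramic planter with a small succulent, 120 mm across, about 180 mm high; origin under its centre. Bystander.
- spoon_rest: Stainless steel spoon rest, a 96 mm dish 12 mm high with a handle reaching 133 mm from the dish centre along its x; origin under the dish centre. Bystander.
- tray: Empty green acrylic tray, 140 (x) x 240 (y) x 22 mm; origin under its centre. Bystander.
Things that resemble listed ones, but are neither listed nor needed, are in the scene too. Leave any green look-alike of the stand alone.

How it is judged:
By the outcome, as a careful person would: the job done as asked, in the order asked, and still so for the second after the job is handed in, while the arm keeps its last pose, push and grip.
It also fails if it takes over 72 s, if anything falls off the work surface, if the arm or the gripper's body presses on something with over 40 N, if the wrist force passes 120 N, or if a joint passes its speed limit or range.

ROBOT

A 7-joint arm with a two-finger parallel gripper is mounted at the origin on the work surface. World frame = base frame: x ahead of the robot, y to its left, z up, the work surface at z = 0. Lengths are in m, angles in rad, forces in N, time in s.
With the tool pointing down it reaches from about 0.425 to 0.925 m from the base axis. Payload 6.8 kg.
Tool frame: the origin (TCP) lies at the very end of the fingers, on their centre line; the grasp point (between the pads) lies grasp_offset behind it (grasp_offset is the distance from the TCP to the grasp point, in m); z points along the fingers, y is the direction in which the jaws open and shut (so a half turn about z gives the same grasp; the last joint's range is limited). The gripper opens to 85 mm and grips with 20 to 120 N. Pads are 22 mm wide; open, the fingers measure 114 mm over their backs; the gripper's body (76 mm by 85 mm) begins 54 mm behind the grasp point. The pads swing forward as they close: fully open they stand 13 mm farther back than shut.
Start: joints at [1.12, 0.477, 0.022, 1.555, -0.011, 1.109, -0.083], TCP at [0.227, -0.636, 0.231] pointing down, gripper open.
Joint ranges: [-2.96, 2.96], [-0.34, 2.1], [-1.41, 1.46], [0.24, 2.44], [-1.37, 4.51], [0.17, 1.92], [-2.96, 2.96]. Speed limits (rad/s): [2.39, 2.39, 3.14, 3.14, 3.14, 3.14, 3.14].

INTERFACE

Orientations are given as a unit quaternion [w, x, y, z].
In Python, from station import * gives the robot as it stands.
- The arm moves only by the shell command python3 -m handwheel 'ROWS' [FORCE]. ROWS is JSON, one flat list of numbers, 7 for each row, row after row: the shift along the world's x, y, z in cm, then the turn, a rotation vector about the world's x, y, z in degrees, then the opening, from 0 (shut) to 1 (fully open). In form: [tx, ty, tz, ax, ay, az, fingers, tx, ty, tz, ax, ay, az, fingers, ...]. A call has 1 to 8 rows; each row is the pose to reach, as a shift and turn from the pose measured when the call began; what a row does not reach only later rows make up. A row lasts 1/12 s, in which the tool goes at most 41.7 mm and 7.16 degrees, less where a joint would pass 70% of its speed; a pose out of reach is approached as far as the arm can. A call with a gripper value outside its range is refused whole. The fingers move at their own pace and stop on an object; FORCE is the grip in N (left out, the last holds). Time passes only in rows, so rows that repeat a pose let the fingers close. It gives the time, the measured TCP pose, the force and the opening at its end, in the units of the state.
- get_obs(): the state, without advancing time (a new reading comes with each control period).
- read_camera(name): name is "scene" or "top"; returns the picture (420x560x3 uint8, red, green, blue); there is no depth.
- camera_info(name): a dict with "fx", "fy", "cx", "cy" (pixels), "R" (3x3) and "t" (3): a world point X has camera coordinates R X + t. Camera axes: x right, y down, z forward; pixel columns grow to the right and rows downward; lengths in m; the calibration is good to about 2 mm. A picture is of the moment at which its call begins. camera_info takes no time and is no camera call.
- hand_in(): hands the job in, once; it reports no verdict.
The state is a dict: "t": time; "q": joint angles; "joint_vel": joint speeds; "joint_torque": joint torques, N m; "eef_pos": TCP position; "tool_rot": TCP orientation; "contact_force": force on the tool from outside, world axes, zero at the start; "torque": the same for the moment, N m; "gripper_width": opening from 0.0 (shut) to 1.0 (fully open).
Only numpy, scipy, OpenCV 4.12 (cv2) and the standard library are available. Lean on these libraries where they do the work, as an engineer would, in place of code of your own. Each camera call takes 0.05 s, during which the arm holds its last target. There are 200 camera calls.

## Working session

There is one attempt and no reset: what is moved stays moved. The work goes in short steps, Python scripts to look and compute and a shell command to move; the robot and the scene stay as the last step left them, time stands still between calls to the robot, and variables do not carry over. Pictures are saved under pics/ and viewed, on a budget of 15 in all, crops included, one or two more only if the job needs it, and the job is handed in when it is done.

```bash
mkdir -p pics; cat > h.py <<'E'
from station import *
import numpy as np, cv2
def px2w(name,u,v,z):
    c=camera_info(name);R=np.array(c['R']);t=np.array(c['t'])
    d=R.T@np.array([(u-c['cx'])/c['fx'],(v-c['cy'])/c['fy'],1]);o=-R.T@t
    return o+d*(z-o[2])/d[2]
def w2px(name,X):
    c=camera_info(name);p=np.array(c['R'])@np.array(X)+np.array(c['t'])
    return np.array([c['fx']*p[0]/p[2]+c['cx'],c['fy']*p[1]/p[2]+c['cy']])
E
python3 - <<'E'
from h import *
for n in('top','scene'):
    im=read_camera(n);cv2.imwrite(f'pics/{n}0.png',im[:,:,::-1])
    c=camera_info(n);print(n,c['fx'],(-np.array(c['R']).T@np.array(c['t'])).round(3),np.array(c['R']).round(3).tolist())
print(get_obs())
try: print(grasp_offset)
except Exception as e: print(e)
E
```

```text
top 474.7360865006692 [0.445 0.016 1.18 ] [[0.018, -1.0, -0.001], [-0.996, -0.018, -0.092], [0.092, 0.002, -0.996]]
scene 432.4651234477466 [1.161 0.55  0.745] [[-0.674, 0.739, 0.013], [0.479, 0.45, -0.754], [-0.563, -0.502, -0.657]]
{'t': 0.1, 'q': array([ 1.11991814,  0.47773104,  0.02232602,  1.55636675, -0.01150142,
        1.109314  , -0.08310032]), 'joint_vel': array([ 0.00138021, -0.00210906,  0.00069735, -0.0049072 ,  0.00053576,
       -0.00055046,  0.00032079]), 'joint_torque': array([ 5.49256467e-03, -5.97758174e+01,  1.61431309e+00, -2.81951988e+01,
        1.29170297e-02,  5.01287141e-03,  1.81591906e-05]), 'eef_pos': array([ 0.22668488, -0.63521536,  0.23040752]), 'tool_rot': array([-8.21511364e-04,  9.85345579e-01,  1.70567799e-01, -2.00532289e-04]), 'contact_force': array([-0.24318174,  0.29837551,  0.20685711]), 'torque': array([-0.05980132, -0.00777345,  0.01045641]), 'gripper_width': 1.0003594049110902}
0.0187
```

View pics/top0.png

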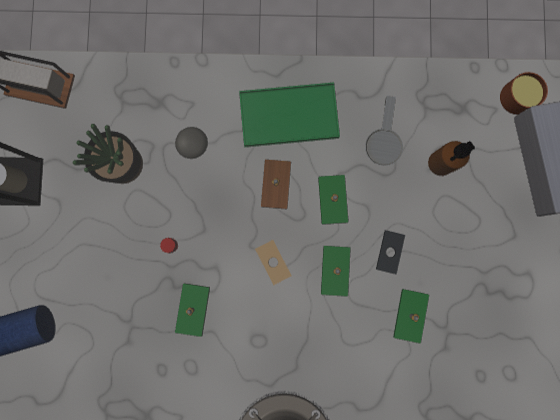

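View pics/scene0.png

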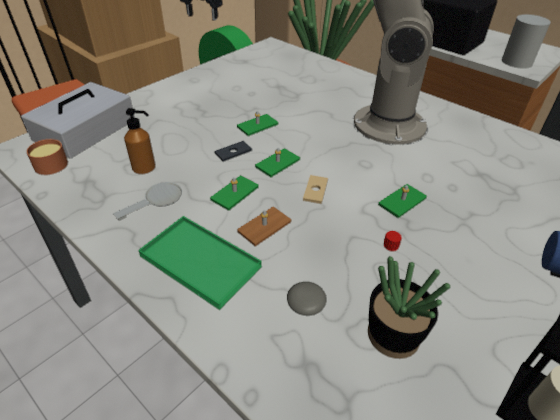

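The top view shows the brown stand at (276,184), the dark tile at (390,252), the sand tile at (273,262) and the red cap at (169,245). The green stands are look-alikes. In the scene view the stand is at (265,226), the dark tile at (234,151), the sand tile at (316,189) and the cap at (393,241).

```bash
cat > seg.py <<'E'
from h import *
def mask(im,kind):
    hsv=cv2.cvtColor(im,cv2.COLOR_RGB2HSV);H,S,V=[hsv[:,:,i].astype(int) for i in range(3)]
    if kind=='red': m=((H<6)|(H>174))&(S>180)&(V>60)
    if kind=='brown': m=(H<14)&(S>110)&(V>50)
    if kind=='sand': m=(H>8)&(H<25)&(S>60)&(V>110)
    if kind=='dark': m=(V<62)&(S<90)
    return m.astype(np.uint8)
def blob(im,kind,u,v,w=32):
    m=mask(im,kind);k=np.zeros_like(m);k[v-w:v+w,u-w:u+w]=m[v-w:v+w,u-w:u+w]
    n,l,s,c=cv2.connectedComponentsWithStats(k);i=1+np.argmax(s[1:,4])
    return (l==i).astype(np.uint8)
def outline(cam,im,kind,u,v,z,w=32):
    b=blob(im,kind,u,v,w);cs,_=cv2.findContours(b,cv2.RETR_EXTERNAL,cv2.CHAIN_APPROX_NONE)
    c=max(cs,key=len)[:,0].astype(float)
    W=np.array([px2w(cam,a,bb,z)[:2] for a,bb in c]).astype(np.float32)
    (cx,cy),(a,bb),ang=cv2.minAreaRect(W*1000)
    if a<bb:ang+=90; a,bb=bb,a
    return round(cx,1),round(cy,1),round(a,1),round(bb,1),round((ang+90)%180-90,1)
E
python3 - <<'E'
from seg import *
I={n:cv2.imread(f'pics/{n}0.png')[:,:,::-1].copy() for n in('top','scene')}
P={'brown':((276,184),(265,226),.012),'sand':((273,262),(316,189),.01),'dark':((390,252),(234,151),.01),'red':((169,245),(393,241),.034)}
for k,(a,b,z) in P.items():
    print(k,outline('top',I['top'],k,*a,z),outline('scene',I['scene'],k,*b,z), px2w('top',*a,z).round(3),px2w('scene',*b,z).round(3))
print(w2px('top',[.227,-.636,.23]),w2px('scene',[.227,-.636,.23]))
s=[cv2.resize(I['top'][v-35:v+35,u-50:u+50],(400,280),interpolation=cv2.INTER_CUBIC) for (u,v) in((276,184),(273,262),(390,252),(169,245))]
o=np.vstack([np.hstack(s[:2]),np.hstack(s[2:])]);cv2.imwrite('pics/z.png',o[:,:,::-1])
E
```

```text
brown (623.9, 32.1, 116.1, 62.5, -3.7) (670.9, 32.1, 65.5, 40.9, 86.1) [0.623 0.031 0.012] [0.633 0.038 0.012]
sand (430.0, 35.0, 98.9, 48.3, 28.6) (437.7, 35.8, 106.9, 49.2, 28.4) [0.43  0.034 0.01 ] [0.438 0.039 0.01 ]
dark (460.4, -252.5, 96.2, 50.2, -12.8) (468.8, -250.8, 98.8, 54.0, -12.4) [ 0.459 -0.252  0.01 ] [ 0.468 -0.246  0.01 ]Traceback (most recent call last):
  File "<stdin>", line 5, in <module>
  File "seg.py", line 14, in outline
    b=blob(im,kind,u,v,w);cs,_=cv2.findContours(b,cv2.RETR_EXTERNAL,cv2.CHAIN_APPROX_NONE)
  File "seg.py", line 11, in blob
    n,l,s,c=cv2.connectedComponentsWithStats(k);i=1+np.argmax(s[1:,4])
                                                    ~~~~~~~~~^^^^^^^^^
    return _wrapfunc(a, 'argmax', axis=axis, out=out, **kwds)
    return bound(*args, **kwds)
ValueError: attempt to get argmax of an empty sequence
```

```bash
sed -i "s/(S>180)&(V>60)/(S>130)\&(V>40)/" seg.py; cat >> seg.py <<'E'
from scipy.optimize import least_squares
def hullmom(pts):
    h=cv2.convexHull(np.array(pts,np.float32));M=cv2.moments(h);return np.array([M['m10'],M['m01']])/M['m00']
def body(kind,x,y,yaw,z0=0):
    if kind=='red':
        a=np.arange(0,6.28,.2);xy=.018*np.c_[np.cos(a),np.sin(a)];h=.034
    else:
        L,W,h=(.12,.066,.012) if kind=='brown' else (.1,.05,.01)
        xy=np.array([[1,1],[1,-1],[-1,-1],[-1,1]])*[L/2,W/2]
    c,s=np.cos(yaw),np.sin(yaw);xy=xy@np.array([[c,s],[-s,c]])+[x,y]
    return [[*p,z] for p in xy for z in(z0,z0+h)]
def fit(cam,im,kind,uv,yaw,z0=0,w=32):
    b=blob(im,kind,*uv,w);p=np.argwhere(b)[:,::-1]
    t=hullmom(p);g=px2w(cam,*t,z0+.008)[:2]
    r=least_squares(lambda q:hullmom([w2px(cam,X) for X in body(kind,*q,yaw,z0)])-t,g)
    return (r.x*1000).round(1),int(b.sum())
E
python3 - <<'E'
from seg import *
I={n:cv2.imread(f'pics/{n}0.png')[:,:,::-1].copy() for n in('top','scene')}
P={'brown':((276,184),(265,226),-3.7),'sand':((273,262),(316,189),28.5),'dark':((390,252),(234,151),-12.7),'red':((169,245),(393,241),0)}
for k,(a,b,y) in P.items():
    print(k,fit('top',I['top'],k,a,np.radians(y)),fit('scene',I['scene'],k,b,np.radians(y)))
print(w2px('top',[.227,-.636,.23]),w2px('scene',[.227,-.636,.23]))
s=[cv2.resize(I['top'][v-35:v+35,u-50:u+50],(400,280),interpolation=cv2.INTER_CUBIC) for (u,v) in((276,184),(273,262))]
s+=[cv2.resize(I['scene'][v-35:v+35,u-50:u+50],(400,280),interpolation=cv2.INTER_CUBIC) for (u,v) in((265,226),(234,151))]
o=np.vstack([np.hstack(s[:2]),np.hstack(s[2:])]);cv2.imwrite('pics/z.png',o[:,:,::-1])
E
```

```text
brown (array([624.2,  32.2]), 813) (array([669.2,  32.6]), 87)
sand (array([430.1,  35.1]), 721) (array([432.6,  32.3]), 451)Traceback (most recent call last):
  File "<stdin>", line 5, in <module>
  File "seg.py", line 34, in fit
    r=least_squares(lambda q:hullmom([w2px(cam,X) for X in body(kind,*q,yaw,z0)])-t,g)
    return func(*args, **kwargs)
    result = trf(vector_fun.fun, vector_fun.jac, x0, f0, J0, lb, ub, ftol, xtol,
                 gtol, max_nfev, x_scale, loss_function, tr_solver,
                 tr_options.copy(), verbose, callback=callback_wrapped)
    return trf_no_bounds(
        fun, jac, x0, f0, J0, ftol, xtol, gtol, max_nfev, x_scale,
        loss_function, tr_solver, tr_options, verbose, callback=callback)
    f_new = fun(x_new)
    self._update_fun()
    ~~~~~~~~~~~~~~~~^^
    self.f = self.fun_wrapped(xp_copy(self.x))
             ~~~~~~~~~~~~~~~~^^^^^^^^^^^^^^^^^
    return np.atleast_1d(self.fun(x))
                         ~~~~~~~~^^^
    return self.f(x, *self.args, **self.kwargs)
           ~~~~~~^^^^^^^^^^^^^^^^^^^^^^^^^^^^^^
  File "seg.py", line 34, in <lambda>
    r=least_squares(lambda q:hullmom([w2px(cam,X) for X in body(kind,*q,yaw,z0)])-t,g)
                                      ~~~~^^^^^^^
  File "h.py", line 8, in w2px
    c=camera_info(name);p=np.array(c['R'])@np.array(X)+np.array(c['t'])
ValueError: time passes only in moves, steps and waits
```

```bash
sed -i 's/camera_info(name)/CI(name)/; s/^import numpy.*/&\nimport functools\nCI=functools.cache(lambda n:camera_info(n))/' h.py; sed -i "s/,g)$/,g,diff_step=2e-3)/; s/(H<14)&(S>110)&(V>50)/((H<16)|(H>170))\&(S>90)\&(V>40)/" seg.py
python3 - <<'E'
from seg import *
I={n:cv2.imread(f'pics/{n}0.png')[:,:,::-1].copy() for n in('top','scene')}
P={'brown':((276,184),(265,226),-3.7),'sand':((273,262),(316,189),28.5),'dark':((390,252),(234,151),-12.7),'red':((169,245),(393,241),0)}
print(I['scene'][230,270],I['scene'][241,393],I['top'][245,169],I['top'][174,276])
for k,(a,b,y) in P.items():
    print(k,fit('top',I['top'],k,a,np.radians(y)),fit('scene',I['scene'],k,b,np.radians(y)))
print(w2px('top',[.227,-.636,.23]),w2px('scene',[.227,-.636,.23]))
s=[cv2.resize(I['top'][v-35:v+35,u-50:u+50],(400,280),interpolation=cv2.INTER_CUBIC) for (u,v) in((276,184),(273,262))]
s+=[cv2.resize(I['scene'][v-35:v+35,u-50:u+50],(400,280),interpolation=cv2.INTER_CUBIC) for (u,v) in((265,226),(234,151))]
o=np.vstack([np.hstack(s[:2]),np.hstack(s[2:])]);cv2.imwrite('pics/z.png',o[:,:,::-1])
E
```

```text
[139  96  61] [143  24  20] [122  51  50] [97 71 53]
brown (array([624.2,  31.9]), 1171) (array([626.9,  29.3]), 951)
sand (array([430.1,  35.1]), 721) (array([432.6,  32.3]), 451)
dark (array([ 460.3, -253.5]), 731) (array([ 464.7, -256. ]), 235)
red (array([467.2, 292.7]), 158) (array([469.5, 287.3]), 271)
[613.32280919 374.35879411] [203.28578919  21.54125411]
```

View pics/z.png

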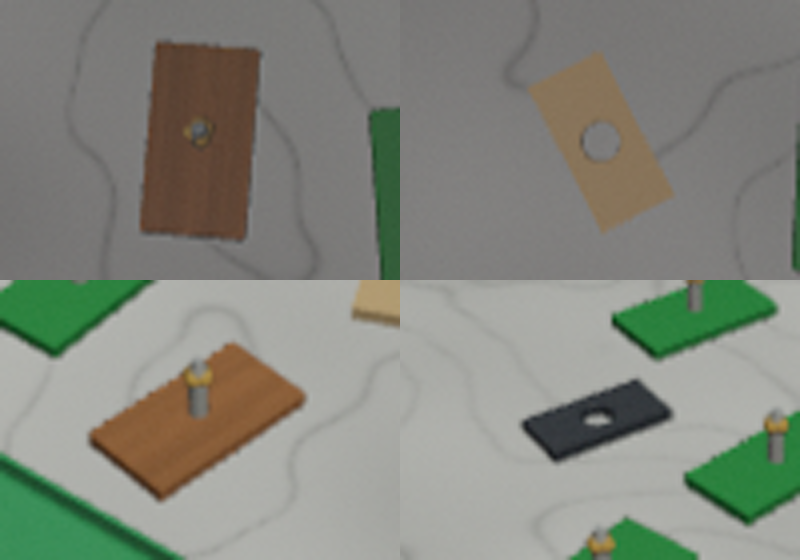

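The crops show the post at the centre of the brown plate, and both tiles lie clear. The two cameras agree to about 3–4 mm, with nearly the same offset everywhere, so I'll use averages (mm):

| Object | x | y | Yaw |
|---|---|---|---|
| Stand | 625.5 | 30.6 | −3.7° |
| Sand tile | 431 | 34 | 28.5° |
| Dark tile | 462 | −254.5 | −12.7° |
| Cap | 468 | 290 | – |

Next I move above the dark tile.

```bash
python3 -m handwheel '[23.5,38.1,-10,0,0,-32.3,0.8,23.5,38.1,-10,0,0,-32.3,0.8,23.5,38.1,-10,0,0,-32.3,0.8,23.5,38.1,-10,0,0,-32.3,0.8,23.5,38.1,-10,0,0,-32.3,0.8,23.5,38.1,-10,0,0,-32.3,0.8,23.5,38.1,-10,0,0,-32.3,0.8,23.5,38.1,-10,0,0,-32.3,0.8]' 60
```

```text
t: 0.77
eef_pos: [0.3978, -0.3569, 0.1576]
tool_rot: [-0.001, 0.994, -0.11, -0.0]
contact_force: [0.5, 0.1, 0.5]
gripper_width: 0.798
```

```bash
cat > st.py <<'E'
from h import *
o=get_obs();q=o['tool_rot'];from scipy.spatial.transform import Rotation as R
m=R.from_quat([q[1],q[2],q[3],q[0]]).as_matrix()
print('t',round(o['t'],2),'p',(o['eef_pos']*1000).round(1),'yaw',np.degrees(np.arctan2(m[1,0],m[0,0])).round(2),'zax',m[:,2].round(3),'F',o['contact_force'].round(1),'g',round(o['gripper_width'],3))
E
python3 -m handwheel '[6.4,10.2,-8,0,0,0,0.75,6.4,10.2,-11,0,0,0,0.75,6.4,10.2,-11,0,0,0,0.75,6.4,10.2,-11,0,0,0,0.75,6.4,10.2,-11,0,0,0,0.75,6.4,10.2,-11,0,0,0,0.75]' >/dev/null; python3 st.py
python3 - <<'E'
from h import *
a=read_camera('top')[205:300,330:450];b=read_camera('scene')[100:195,170:290]
cv2.imwrite('pics/a.png',np.hstack([cv2.resize(x,(400,316),interpolation=cv2.INTER_CUBIC) for x in(a,b)])[:,:,::-1])
E
```

```text
t 1.27 p [ 461.4 -252.2   45.7] yaw -12.42 zax [-0.004  0.004 -1.   ] F [ 0. -1. -0.] g 0.751
```

View pics/a.png

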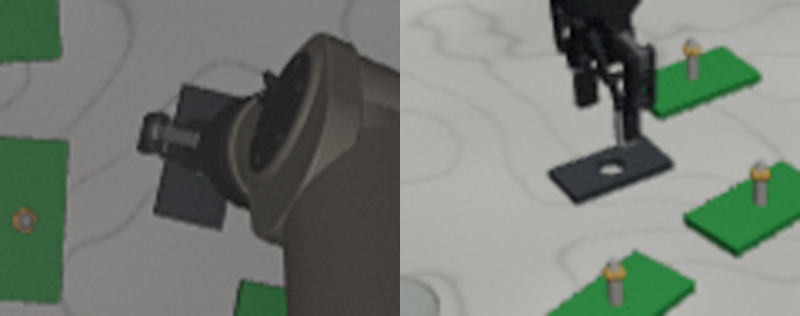

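The fingers straddle the dark tile about centrally, and the neighbouring green stands are clear. Next I lower and close.

```bash
python3 -m handwheel '[0.1,-0.2,-2.5,0,0,-0.3,0.72,0.1,-0.2,-3.5,0,0,-0.3,0.72,0.1,-0.2,-4,0,0,-0.3,0.72,0.1,-0.2,-4.2,0,0,-0.3,0.72,0.1,-0.2,-4.3,0,0,-0.3,0.72,0.1,-0.2,-4.3,0,0,-0.3,0.72]' >/dev/null; python3 st.py
python3 -m handwheel '[0,0,0,0,0,0,0.3,0,0,0,0,0,0,0.3,0,0,0,0,0,0,0.3,0,0,0,0,0,0,0.3,0,0,0,0,0,0,0.3]' 60 >/dev/null; python3 st.py
```

```text
t 1.87 p [ 462.6 -258.1    5.2] yaw -13.02 zax [ 0.     0.001 -1.   ] F [ 0.2 -0.4  1.3] g 0.719
t 2.28 p [ 463.1 -258.1    6.7] yaw -13.02 zax [ 0.001  0.001 -1.   ] F [-2.6  1.1 10.2] g 0.531
```

```bash
python3 -m handwheel '[0,0,2,0,0,0,0.3,0,0,5,0,0,0,0.3,0,0,8,0,0,0,0.3,0,0,8,0,0,0,0.3,0,0,8,0,0,0,0.3]' 60 >/dev/null; python3 st.py
python3 - <<'E'
from h import *
a=read_camera('top')[205:300,330:450];b=read_camera('scene')[90:185,170:290]
cv2.imwrite('pics/b.png',np.hstack([cv2.resize(x,(400,316),interpolation=cv2.INTER_CUBIC) for x in(a,b)])[:,:,::-1])
E
```

```text
t 2.7 p [ 464.4 -258.8   88.7] yaw -13.03 zax [ 0.005 -0.001 -1.   ] F [-1.   0.2 -1. ] g 0.523
```

View pics/b.png

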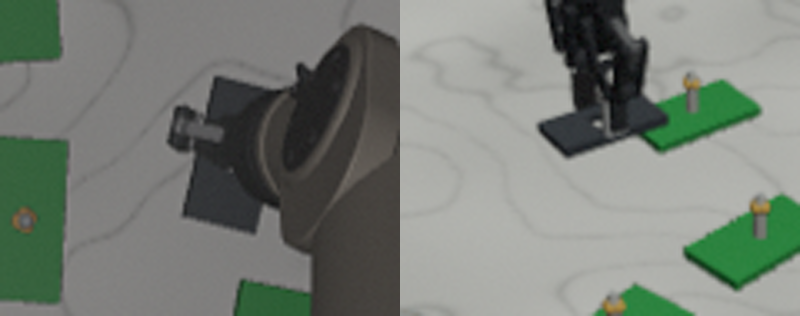

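The tile is off the table, level and centred between the fingers. Now I carry it over the stand.

```bash
python3 -m handwheel '[3,5,2,0,0,4,0.3,6,11,2,0,0,9.3,0.3,9,17,2,0,0,9.3,0.3,12,22,2,0,0,9.3,0.3,14.5,26,2,0,0,9.3,0.3,16.3,28.9,2,0,0,9.3,0.3,16.3,28.9,2,0,0,9.3,0.3,16.3,28.9,2,0,0,9.3,0.3]' 60 >/dev/null; python3 st.py;  python3 -m handwheel '[0,0,0,0,0,0,0.3,0,0,0,0,0,0,0.3,0,0,0,0,0,0,0.3]'>/dev/null; python3 st.py
python3 - <<'E'
from h import *
a=read_camera('top');b=read_camera('scene')
cv2.imwrite('pics/ct.png',a[:,:,::-1]);cv2.imwrite('pics/cs.png',b[:,:,::-1])
a=a[130:240,220:340];b=b[150:260,200:320]
cv2.imwrite('pics/c.png',np.hstack([cv2.resize(x,(400,366),interpolation=cv2.INTER_CUBIC) for x in(a,b)])[:,:,::-1])
E
```

```text
t 3.47 p [624.6  32.3 104.3] yaw -3.71 zax [-0.003  0.001 -1.   ] F [ 0.8 -1.5 -1.3] g 0.521
t 3.72 p [623.2  32.1 102.3] yaw -3.65 zax [-0.006 -0.    -1.   ] F [-0.2 -0.6 -1.1] g 0.522
```

View pics/c.png

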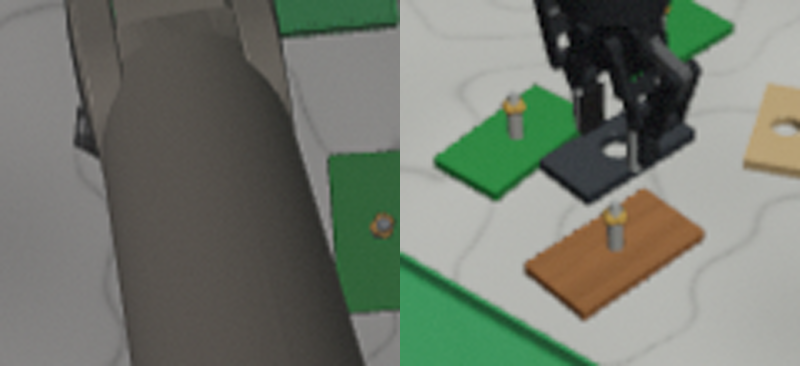

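The tile hangs over the stand with its hole up and behind the post. In the scene crop the hole is at (618,150), the post top at (616,205), and the tile corners at (541,163), (590,193) and (694,130).

```bash
python3 - <<'E'
from seg import *
f=lambda x,y:(200+(x-400+.5)/(400/120)-.5,150+(y+.5)/(366/110)-.5)
z=.1056
L,N,Rr=[px2w('scene',*f(*p),z)*1000 for p in((541,163),(590,193),(694,130))]
print(L.round(1),N.round(1),Rr.round(1),'c',((L+Rr)/2).round(1),'len',np.linalg.norm(N-Rr),np.linalg.norm(L-N),'yaw',np.degrees(np.arctan2(*(N-Rr)[1::-1])))
print('hole',(px2w('scene',*f(618,150),z-.003)*1000).round(1))
print('post',(px2w('scene',*f(615.5,202),.054)*1000).round(1))
# stand plate corners, top face z=12: left(527,267) near(584,309) right(704,235)
L,N,Rr=[px2w('scene',*f(*p),.012)*1000 for p in((527,267),(584,309),(704,235))]
print('c',((L+Rr)/2).round(1),'len',np.linalg.norm(N-Rr),np.linalg.norm(L-N),'yaw',np.degrees(np.arctan2(*(N-Rr)[1::-1])))
E
```

```text
[672.7   5.5 105.6] [671.5  50.4 105.6] [576.2  57.4 105.6] c [624.5  31.4 105.6] len 95.52146160536925 44.96209786775524 yaw -4.221071984777614
hole [625.1  31.4 102.6]
post [626.4  29.8  54. ]
c [630.7  34.7  12. ] len 112.73019678425658 58.21447748759406 yaw -6.197135133731014
```

```bash
python3 -m handwheel '[0.2,-0.2,-1.5,0,0,0,0.3,0.2,-0.2,-3,0,0,0,0.3,0.2,-0.2,-3.3,0,0,0,0.3,0.2,-0.2,-3.3,0,0,0,0.3,0.2,-0.2,-3.3,0,0,0,0.3,0.2,-0.2,-3.3,0,0,0,0.3]' >/dev/null; python3 st.py;  python3 -m handwheel '[0,0,0,0,0,0,0.3,0,0,0,0,0,0,0.3]'>/dev/null; python3 st.py
```

```text
t 4.32 p [625.9  27.9  71.1] yaw -3.86 zax [-0.004 -0.001 -1.   ] F [ 0.3 -0.1 -1.4] g 0.521
t 4.48 p [626.6  27.8  72.1] yaw -3.87 zax [-0.002 -0.    -1.   ] F [-0.1 -0.1 -1.8] g 0.523
```

```bash
python3 -m handwheel '[-0.1,0.2,-0.3,0,0,0,0.3,-0.1,0.2,-0.3,0,0,0,0.3,-0.1,0.2,-0.3,0,0,0,0.3,-0.1,0.2,-0.3,0,0,0,0.3]' >/dev/null; python3 st.py
python3 - <<'E'
from h import *
b=read_camera('scene')
b=b[150:260,200:320]
cv2.imwrite('pics/d.png',cv2.resize(b,(600,550),interpolation=cv2.INTER_CUBIC)[:,:,::-1])
E
```

```text
t 4.82 p [625.5  30.   69. ] yaw -3.85 zax [-0.002 -0.001 -1.   ] F [-0.3 -0.3 -0.8] g 0.52
```

View pics/d.png

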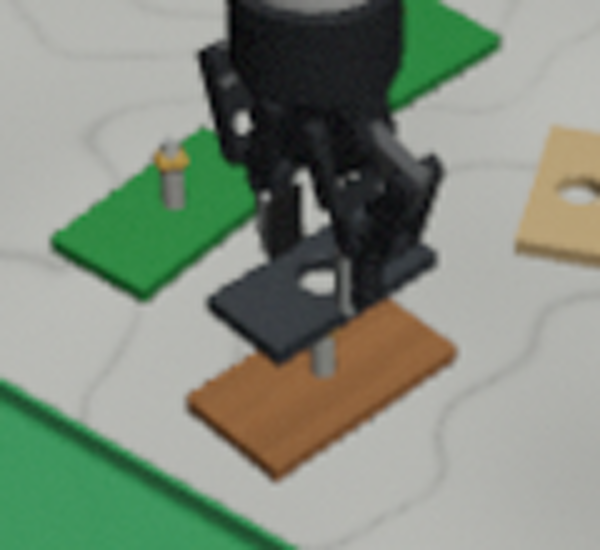

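The hole at (321,283) is on the same image column as the post base at (322,370). Next I lower it gently.

```bash
python3 -m handwheel '[0,0,-0.6,0,0,0,0.3,0,0,-1.2,0,0,0,0.3,0,0,-1.8,0,0,0,0.3,0,0,-2.4,0,0,0,0.3,0,0,-2.4,0,0,0,0.3,0,0,-2.4,0,0,0,0.3]' ; python3 st.py
python3 -m handwheel '[0,0,-0.6,0,0,0,0.3,0,0,-1.2,0,0,0,0.3,0,0,-1.8,0,0,0,0.3,0,0,-2.2,0,0,0,0.3,0,0,-2.2,0,0,0,0.3,0,0,-2.2,0,0,0,0.3]' ; python3 st.py
```

```text
t: 5.37
eef_pos: [0.6253, 0.0299, 0.0443]
tool_rot: [0.0, 0.999, -0.034, -0.002]
contact_force: [-0.1, 0.5, -1.6]
gripper_width: 0.52
t 5.37 p [625.3  29.9  44.3] yaw -3.86 zax [-0.003 -0.001 -1.   ] F [-0.1  0.5 -1.6] g 0.52
t: 5.87
eef_pos: [0.6249, 0.0298, 0.0219]
tool_rot: [0.0, 0.999, -0.034, -0.002]
contact_force: [0.1, 0.4, -0.9]
gripper_width: 0.524
t 5.87 p [624.9  29.8  21.9] yaw -3.86 zax [-0.004 -0.001 -1.   ] F [ 0.1  0.4 -0.9] g 0.524
```

```bash
python3 -m handwheel '[0,0,-0.2,0,0,0,0.3,0,0,-0.3,0,0,0,0.3,0,0,-0.3,0,0,0,0.3,0,0,-0.3,0,0,0,0.3]' >/dev/null; python3 st.py
python3 -m handwheel '[0,0,0,0,0,0,0.72,0,0,0,0,0,0,0.72,0,0,0,0,0,0,0.72,0,0,1,0,0,0,0.72,0,0,3,0,0,0,0.72,0,0,6,0,0,0,0.72,0,0,9,0,0,0,0.72,0,0,9,0,0,0,0.72]' >/dev/null; python3 st.py
```

```text
t 6.2 p [625.2  29.9  19.1] yaw -3.86 zax [-0.004 -0.001 -1.   ] F [-0.  -0.7 -0.2] g 0.523
t 6.87 p [629.2  30.3 116.1] yaw -3.88 zax [ 0.007  0.001 -1.   ] F [1.  1.1 1. ] g 0.722
```

```bash
python3 -m handwheel '[-3,0.3,0,0,0,7,0.72,-7,0.3,0,0,0,14,0.72,-11,0.3,0,0,0,21,0.72,-15,0.3,-1,0,0,28,0.72,-18,0.3,-3,0,0,32.4,0.72,-19.8,0.3,-5,0,0,32.4,0.72,-19.8,0.3,-5,0,0,32.4,0.72,-19.8,0.3,-5,0,0,32.4,0.72]' >/dev/null;  python3 -m handwheel '[0,0,0,0,0,0,0.72,0,0,0,0,0,0,0.72,0,0,0,0,0,0,0.72]'>/dev/null; python3 st.py
python3 - <<'E'
from h import *
a=read_camera('top');b=read_camera('scene')
cv2.imwrite('pics/et.png',a[:,:,::-1]);cv2.imwrite('pics/es.png',b[:,:,::-1])
cv2.imwrite('pics/e.png',cv2.resize(b[140:260,220:360],(700,600),interpolation=cv2.INTER_CUBIC)[:,:,::-1])
E
```

```text
t 7.78 p [431.9  33.2  66.8] yaw 28.5 zax [ 0.006  0.004 -1.   ] F [0.7 0.6 0.2] g 0.719
```

View pics/e.png

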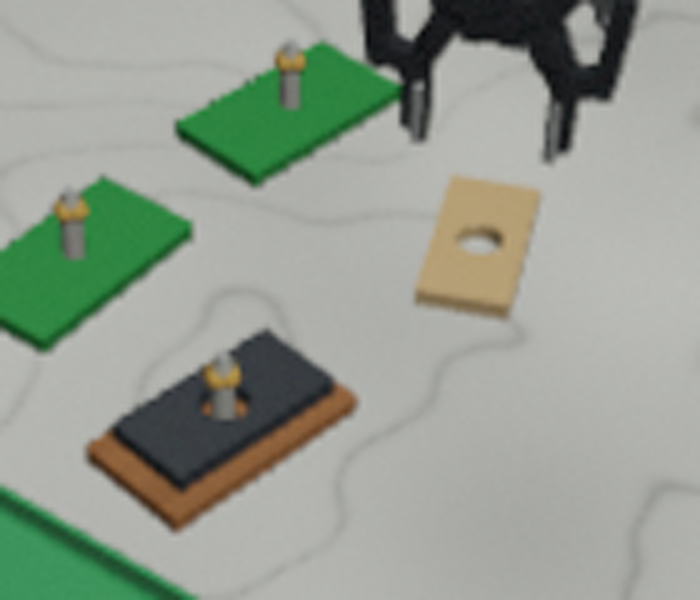

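The dark tile is seated on the plate and square with it, with the post at (224,400) near the middle of its hole. The open fingers stand over the sand tile at (480,240). Next I pick that up.

```bash
python3 -m handwheel '[0,0,-2.5,0,0,0,0.72,0,0,-4.5,0,0,0,0.72,0,0,-5.5,0,0,0,0.72,0,0,-6.1,0,0,0,0.72,0,0,-6.1,0,0,0,0.72,0,0,-6.1,0,0,0,0.72]' >/dev/null; python3 st.py
python3 -m handwheel '[0,0,0,0,0,0,0.3,0,0,0,0,0,0,0.3,0,0,0,0,0,0,0.3,0,0,0,0,0,0,0.3,0,0,0,0,0,0,0.3]' 60 >/dev/null; python3 st.py
python3 -m handwheel '[0,0,2,0,0,0,0.3,0,0,5,0,0,0,0.3,0,0,8,0,0,0,0.3,0,0,9,0,0,0,0.3,0,0,9,0,0,0,0.3]' >/dev/null; python3 st.py
```

```text
t 8.38 p [431.5  33.3   5.8] yaw 28.52 zax [ 0.006  0.004 -1.   ] F [-0.3  0.5 -0.3] g 0.719
t 8.8 p [434.4  33.5   9.7] yaw 28.47 zax [ 0.012  0.004 -1.   ] F [-7.8 -2.6 47.7] g 0.301
t 9.22 p [436.8  33.7 102.9] yaw 28.44 zax [ 0.019  0.004 -1.   ] F [-0.3 -1.2 -0.4] g 0.301
```

The fingers closed to 0.30, so the grip slipped off. I look.

```bash
python3 - <<'E'
from seg import *
a=read_camera('top');b=read_camera('scene')
cv2.imwrite('pics/ft.png',a[:,:,::-1]);cv2.imwrite('pics/fs.png',b[:,:,::-1])
cv2.imwrite('pics/f.png',np.hstack([cv2.resize(x,(400,400),interpolation=cv2.INTER_CUBIC) for x in(a[210:310,220:320],b[130:230,270:370])])[:,:,::-1])
E
```

```text
(no output)
```

View pics/f.png

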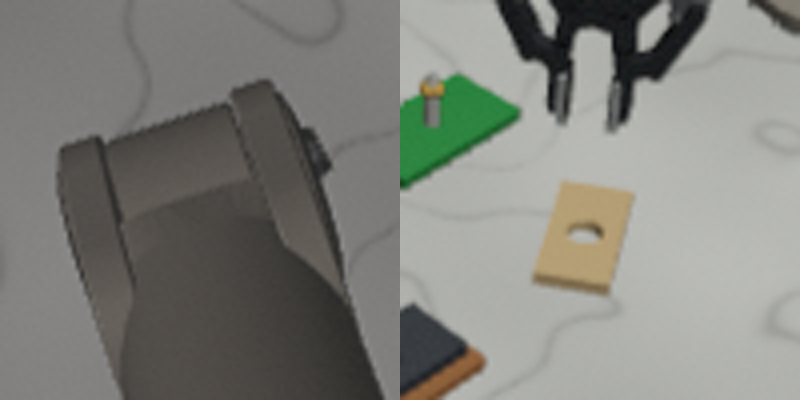

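The tile is unmoved; the fingertips were just too high and slid over its top. I retry lower, with the fingers less open.

```bash
python3 - <<'E'
from seg import *
b=cv2.imread('pics/fs.png')[:,:,::-1].copy()
print(fit('scene',b,'sand',(316,189),np.radians(28.5)),outline('scene',b,'sand',316,189,.01))
E
python3 -m handwheel '[-0.5,0,0,0,1,0,0.65,-0.5,0,-4,0,1,0,0.65,-0.5,0,-6.5,0,1,0,0.65,-0.5,0,-6.5,0,1,0,0.65,-0.5,0,-6.5,0,1,0,0.65,-0.5,0,-6.5,0,1,0,0.65]' >/dev/null; python3 st.py
```

```text
(array([432.2,  33.1]), 452) (437.2, 36.7, 107.1, 49.2, 28.4)
t 9.82 p [429.5  33.5  35.3] yaw 28.46 zax [-0.005  0.004 -1.   ] F [ 0.5 -0.2  0.3] g 0.652
```

```bash
python3 -m handwheel '[0.2,0,-2,0,0,0,0.65,0.2,0,-3,0,0,0,0.65,0.2,0,-3.3,0,0,0,0.65,0.2,0,-3.3,0,0,0,0.65,0.2,0,-3.3,0,0,0,0.65]' >/dev/null; python3 st.py
python3 -m handwheel '[0,0,-0.2,0,0,0,0.65,0,0,-0.2,0,0,0,0.65,0,0,-0.2,0,0,0,0.65]' >/dev/null; python3 st.py
```

```text
t 10.23 p [431.7  33.5   2.8] yaw 28.47 zax [-0.005  0.004 -1.   ] F [ 0.3  0.2 -0.5] g 0.647
t 10.48 p [431.9  33.5   1.2] yaw 28.46 zax [-0.005  0.004 -1.   ] F [ 0.4 -0.6  0.3] g 0.648
```

```bash
python3 -m handwheel '[0,0,0,0,0,0,0.48,0,0,0,0,0,0,0.48,0,0,0,0,0,0,0.48,0,0,0,0,0,0,0.48]' 40 >/dev/null; python3 st.py
```

```text
t 10.82 p [431.9  33.6   1.7] yaw 28.47 zax [-0.004  0.004 -1.   ] F [-1.5  0.1  6.2] g 0.569
```

```bash
python3 -m handwheel '[0,0,0.1,0,0,0,0.3,0,0,0.2,0,0,0,0.3,0,0,3,0,0,0,0.3,0,0,6,0,0,0,0.3,0,0,9,0,0,0,0.3,0,0,9.5,0,0,0,0.3,0,0,9.5,0,0,0,0.3]' 60 >/dev/null; python3 st.py
```

```text
t 11.4 p [433.4  33.6  98.4] yaw 28.43 zax [ 0.     0.004 -1.   ] F [ 0.3  0.2 -3.1] g 0.561
```

```bash
python3 -m handwheel '[3,0,0.3,0,0,-7,0.3,7,-0.1,0.3,0,0,-14,0.3,11,-0.2,0.3,0,0,-21,0.3,15,-0.3,0.3,0,0,-28,0.3,18,-0.3,0.3,0,0,-32.2,0.3,19.2,-0.3,0.3,0,0,-32.2,0.3,19.2,-0.3,0.3,0,0,-32.2,0.3,19.2,-0.3,0.3,0,0,-32.2,0.3]' >/dev/null;  python3 -m handwheel '[0,0,0,0,0,0,0.3,0,0,0,0,0,0,0.3,0,0,0,0,0,0,0.3]'>/dev/null; python3 st.py
```

```text
t 12.32 p [622.7  30.5  98.4] yaw -3.72 zax [-0.003  0.002 -1.   ] F [-0.8 -0.5 -0.9] g 0.56
```

Next I correct by +3 mm in x, lower to just above the post, and look.

```bash
python3 -m handwheel '[0.3,0,-1.5,0,0,0,0.3,0.3,0,-3,0,0,0,0.3,0.3,0,-3.4,0,0,0,0.3,0.3,0,-3.4,0,0,0,0.3,0.3,0,-3.4,0,0,0,0.3,0.3,0,-3.4,0,0,0,0.3]' >/dev/null; python3 st.py
python3 - <<'E'
from seg import *
b=read_camera('scene');cv2.imwrite('pics/gs.png',b[:,:,::-1])
cv2.imwrite('pics/g.png',cv2.resize(b[150:260,200:320],(600,550),interpolation=cv2.INTER_CUBIC)[:,:,::-1])
E
```

```text
t 12.82 p [626.1  30.5  64.9] yaw -3.72 zax [-0.002  0.002 -1.   ] F [-0.2 -0.8 -1.2] g 0.558
```

View pics/g.png

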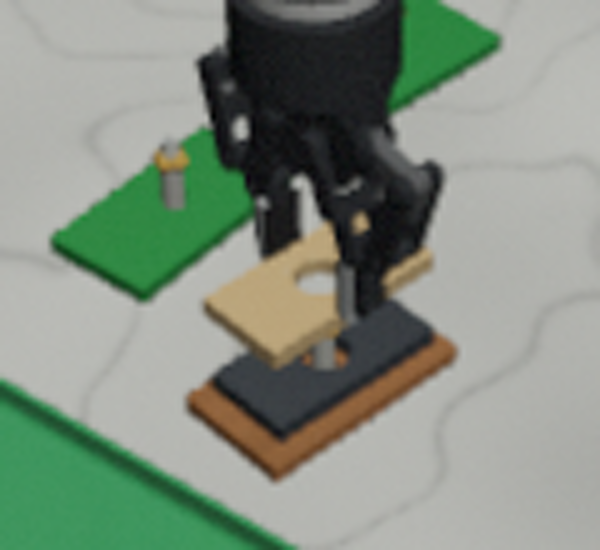

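```bash
python3 - <<'E'
from seg import *
f=lambda x,y:(200+(x+.5)/5-.5,150+(y+.5)/5-.5)
z=.0732
L,N,Rr=[px2w('scene',*f(*p),z)*1000 for p in((204,304),(274,353),(433,256))]
print('c',((L+Rr)/2).round(1),'len',np.linalg.norm(N-Rr),np.linalg.norm(L-N),'yaw',np.degrees(np.arctan2(*(N-Rr)[1::-1])))
print('hole',(px2w('scene',*f(318.5,278),z-.002)*1000).round(1))
L,N,Rr=[px2w('scene',*f(*p),.022)*1000 for p in((213,383),(283,431),(434,335))]
print('dark c',((L+Rr)/2).round(1),'yaw',np.degrees(np.arctan2(*(N-Rr)[1::-1])))
E
```

```text
c [630.5  31.7  73.2] len 97.64799880982528 45.88121653135801 yaw -4.919244456484524
hole [628.6  28.9  71.2]
dark c [629.1  32.9  22. ] yaw -4.944400910074353
```

```bash
python3 -m handwheel '[-0.1,0.1,0,0,0,0,0.3,-0.1,0.1,-0.6,0,0,0,0.3,-0.1,0.1,-1.2,0,0,0,0.3,-0.1,0.1,-1.8,0,0,0,0.3,-0.1,0.1,-2.2,0,0,0,0.3,-0.1,0.1,-2.2,0,0,0,0.3]' >/dev/null; python3 st.py
python3 -m handwheel '[0,0,-0.6,0,0,0,0.3,0,0,-1.2,0,0,0,0.3,0,0,-1.5,0,0,0,0.3,0,0,-1.6,0,0,0,0.3,0,0,-1.6,0,0,0,0.3]' >/dev/null; python3 st.py
```

```text
t 13.37 p [624.2  31.4  41.6] yaw -3.72 zax [-0.004  0.002 -1.   ] F [-0.4  0.1 -1.3] g 0.56
t 13.78 p [624.   31.3  25.1] yaw -3.71 zax [-0.005  0.002 -1.   ] F [ 0.3 -0.5 -1.5] g 0.558
```

```bash
python3 -m handwheel '[0,0,-0.1,0,0,0,0.3,0,0,-0.1,0,0,0,0.3,0,0,-0.1,0,0,0,0.3]' >/dev/null; python3 st.py
python3 -m handwheel '[0,0,0,0,0,0,0.72,0,0,0,0,0,0,0.72,0,0,0,0,0,0,0.72,0,0,1,0,0,0,0.72,0,0,3,0,0,0,0.72,0,0,6,0,0,0,0.72,0,0,9,0,0,0,0.72,0,0,9,0,0,0,0.72]' >/dev/null; python3 st.py
python3 -m handwheel '[-3,5,0,0,0,0,0.8,-6,9,0,0,0,0,0.8,-9,14,0,0,0,0,0.8,-12,19,0,0,0,0,0.8,-14.5,24,-1,0,0,0,0.8,-15.8,26,-2,0,0,0,0.8,-15.8,26,-2,0,0,0,0.8,-15.8,26,-2,0,0,0,0.8]' >/dev/null;  python3 -m handwheel '[0,0,0,0,0,0,0.7,0,0,0,0,0,0,0.7,0,0,0,0,0,0,0.7]'>/dev/null; python3 st.py
python3 - <<'E'
from seg import *
b=read_camera('scene');cv2.imwrite('pics/is.png',b[:,:,::-1]);a=read_camera('top');cv2.imwrite('pics/it.png',a[:,:,::-1])
print(fit('scene',b,'red',(393,241),0),fit('top',a,'red',(169,245),0))
cv2.imwrite('pics/i.png',cv2.resize(b[150:290,220:440],(800,510),interpolation=cv2.INTER_CUBIC)[:,:,::-1])
E
```

```text
t 14.03 p [624.2  31.4  24.3] yaw -3.72 zax [-0.005  0.002 -1.   ] F [ 0.1 -0.5 -2.2] g 0.562
t 14.7 p [628.3  31.8 121.4] yaw -3.74 zax [ 0.006  0.003 -1.   ] F [0.8 0.3 0.1] g 0.719
t 15.62 p [466.8 297.5 102.2] yaw -3.34 zax [ 0.005  0.006 -1.   ] F [ 0.9 -1.4  0.8] g 0.696
(array([469.5, 287.3]), 271) (array([450.8, 292.8]), 5)
```

View pics/i.png

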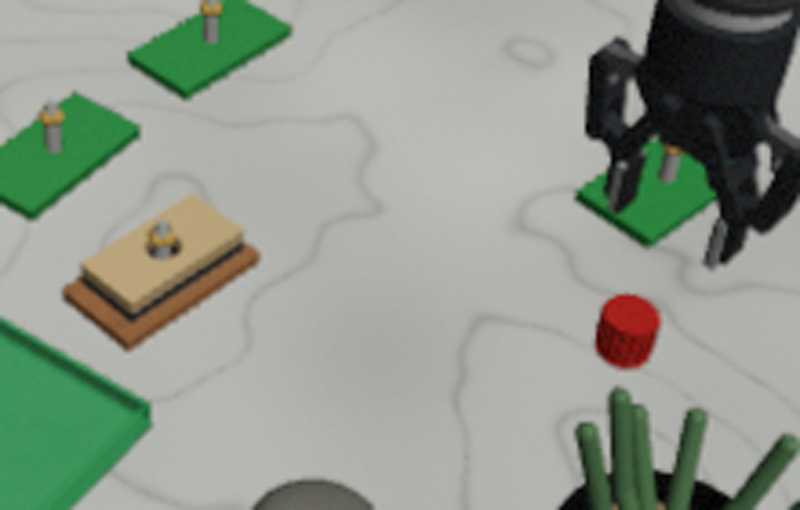

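Both tiles are stacked square, with the post at (162,240) through both holes. The cap, at (628,330), is untouched. Next I grip it.

```bash
python3 -m handwheel '[0.1,-0.8,-2,0,0,0,0.7,0.1,-0.8,-4,0,0,0,0.7,0.1,-0.8,-5,0,0,0,0.7,0.1,-0.8,-5,0,0,0,0.7,0.1,-0.8,-5,0,0,0,0.7]' >/dev/null; python3 st.py
python3 -m handwheel '[0,0,-2,0,0,0,0.7,0,0,-3.5,0,0,0,0.7,0,0,-4.4,0,0,0,0.7,0,0,-4.4,0,0,0,0.7,0,0,-4.4,0,0,0,0.7]' >/dev/null; python3 st.py
```

```text
t 16.13 p [468.7 287.8  52. ] yaw -3.54 zax [ 0.005  0.006 -1.   ] F [ 1.2 -0.1 -0. ] g 0.706
t 16.55 p [469.  288.    8.5] yaw -3.54 zax [ 0.005  0.006 -1.   ] F [-0.3 -0.9 -0.3] g 0.698
```

```bash
python3 -m handwheel '[0,0,0,0,0,0,0.2,0,0,0,0,0,0,0.2,0,0,0,0,0,0,0.2,0,0,0,0,0,0,0.2,0,0,0,0,0,0,0.2,0,0,0,0,0,0,0.2]' 100 >/dev/null; python3 st.py
python3 -m handwheel '[0,0,2,0,0,0,0.2,0,0,5,0,0,0,0.2,0,0,8,0,0,0,0.2,0,0,10,0,0,0,0.2,0,0,10,0,0,0,0.2,0,0,10,0,0,0,0.2]' >/dev/null; python3 st.py
```

```text
t 17.05 p [469.8 288.7  10.1] yaw -3.54 zax [ 0.007  0.007 -1.   ] F [-1.7 -1.1  8.3] g 0.389
t 17.55 p [470.8 289.3 112. ] yaw -3.56 zax [ 0.01   0.009 -1.   ] F [-0.4 -0.6 -1.3] g 0.389
```

```bash
python3 -m handwheel '[2.5,-4,0,0.3,0.5,0,0.2,5,-8,0,0.3,0.5,0,0.2,8,-13,0,0.3,0.5,0,0.2,11,-18,0,0.3,0.5,0,0.2,13.5,-22.5,0,0.3,0.5,0,0.2,15.6,-25.9,0,0.3,0.5,0,0.2,15.6,-25.9,0,0.3,0.5,0,0.2,15.6,-25.9,0,0.3,0.5,0,0.2]' >/dev/null;  python3 -m handwheel '[0,0,0,0,0,0,0.2,0,0,0,0,0,0,0.2,0,0,0,0,0,0,0.2]'>/dev/null; python3 st.py
```

```text
t 18.47 p [627.6  22.4 109.6] yaw -4.01 zax [-0.001  0.01  -1.   ] F [-0.6  0.4 -0.4] g 0.392
```

```bash
python3 -m handwheel '[-0.1,0.8,-1,-0.6,0,0,0.2,-0.1,0.8,-2.5,-0.6,0,0,0.2,-0.1,0.8,-3.5,-0.6,0,0,0.2,-0.1,0.8,-3.5,-0.6,0,0,0.2,-0.1,0.8,-3.5,-0.6,0,0,0.2,-0.1,0.8,-3.5,-0.6,0,0,0.2]' >/dev/null; python3 -m handwheel '[0,0,0,0,0,0,0.2,0,0,0,0,0,0,0.2]'>/dev/null; python3 st.py
python3 - <<'E'
from seg import *
b=read_camera('scene');cv2.imwrite('pics/js.png',b[:,:,::-1])
print(fit('scene',b,'red',(264,205),0,.065),fit('scene',b,'red',(264,205),0,.062))
cv2.imwrite('pics/j.png',cv2.resize(b[150:260,200:320],(600,550),interpolation=cv2.INTER_CUBIC)[:,:,::-1])
E
```

```text
t 19.13 p [627.3  30.8  76. ] yaw -3.99 zax [ 0.001  0.    -1.   ] F [ 0.6 -0.1 -0.7] g 0.384
(array([630.4,  22.9]), 169) (array([628. ,  20.5]), 169)
```

View pics/j.png

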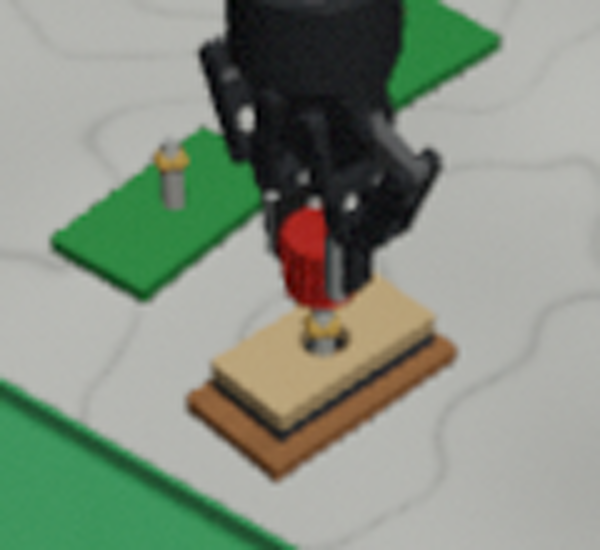

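```bash
python3 - <<'E'
from seg import *
im=cv2.imread('pics/js.png')[:,:,::-1].copy();b=blob(im,'red',264,205)
p=np.argwhere(b)[:,::-1];print('seen L,T,B',p[:,0].min()-.5,p[:,1].min()-.5,p[:,1].max()+.5)
for z in(.064,.066,.068):
    q=np.array([w2px('scene',X) for X in body('red',.6266,.0295,0,z)]);print(z,q.min(0).round(1),q.max(0).round(1))
E
```

```text
seen L,T,B 254.5 190.5 211.5
0.064 [256.1 191.1] [271.9 212.5]
0.066 [256.1 190.5] [271.9 211.8]
0.068 [256.1 189.8] [271.9 211.2]
```

The cap hangs above the post, with centre column about 320 against 323 for the post. I shift about 1 mm and lower it over the taper.

```bash
python3 -m handwheel '[-0.1,0.1,0,0,0,0,0.2,-0.1,0.1,-0.4,0,0,0,0.2,-0.1,0.1,-0.8,0,0,0,0.2,-0.1,0.1,-1.2,0,0,0,0.2,-0.1,0.1,-1.6,0,0,0,0.2,-0.1,0.1,-1.6,0,0,0,0.2,-0.1,0.1,-1.6,0,0,0,0.2]' 110 >/dev/null; python3 st.py
```

```text
t 19.77 p [625.8  31.7  59.3] yaw -4.0 zax [-0. -0. -1.] F [-0.1 -0.9 -1. ] g 0.386
```

```bash
python3 -m handwheel '[0,0,-0.2,0,0,0,0.2,0,0,-0.4,0,0,0,0.2,0,0,-0.4,0,0,0,0.2]' >/dev/null; python3 st.py; python3 -m handwheel '[0,0,-0.2,0,0,0,0.2,0,0,-0.3,0,0,0,0.2,0,0,-0.3,0,0,0,0.2]' >/dev/null; python3 st.py;
```

```text
t 20.02 p [626.9  31.6  55.8] yaw -4.0 zax [ 0.002 -0.    -1.   ] F [0.9 0.1 1.1] g 0.388
t 20.27 p [628.2  31.6  54.3] yaw -4.01 zax [ 0.005  0.    -1.   ] F [-0.1 -0.3  9.2] g 0.39
```

```bash
python3 -m handwheel '[-0.1,0,-0.2,0,0,0,0.2,-0.1,0,-0.4,0,0,0,0.2,-0.1,0,-0.4,0,0,0,0.2]' >/dev/null; python3 st.py; python3 -m handwheel '[-0.1,0,-0.2,0,0,0,0.2,-0.1,0,-0.4,0,0,0,0.2,-0.1,0,-0.4,0,0,0,0.2]' >/dev/null; python3 st.py;
```

```text
t 20.52 p [628.1  31.5  51.1] yaw -4.03 zax [ 0.007  0.    -1.   ] F [2.  0.  1.8] g 0.384
t 20.77 p [627.4  31.4  46.7] yaw -4.03 zax [ 0.008  0.    -1.   ] F [ 3.1 -0.2 -5.2] g 0.389
```

The force fell after 9 N, so it has clicked. I continue down to the stop.

```bash
python3 -m handwheel '[-0.1,0,-0.2,0,0,0,0.2,-0.1,0,-0.4,0,0,0,0.2,-0.1,0,-0.4,0,0,0,0.2]' >/dev/null; python3 st.py; python3 -m handwheel '[-0.1,0,-0.2,0,0,0,0.2,-0.1,0,-0.4,0,0,0,0.2,-0.1,0,-0.4,0,0,0,0.2]' >/dev/null; python3 st.py;
```

```text
t 21.02 p [626.7  31.5  44. ] yaw -4.04 zax [ 0.008  0.    -1.   ] F [-2.8 -0.  12.7] g 0.39
t 21.27 p [626.9  31.5  43.6] yaw -4.06 zax [ 0.01 -0.   -1.  ] F [-8.7 -1.8 29.7] g 0.388
```

```bash
python3 -m handwheel '[-0.2,0,-0.4,0,0.5,0,0.2,-0.2,0,-0.4,0,0.5,0,0.2,-0.2,0,-0.4,0,0.5,0,0.2,-0.2,0,-0.4,0,0.5,0,0.2,-0.2,0,-0.4,0,0.5,0,0.2,-0.2,0,-0.4,0,0.5,0,0.2]' >/dev/null; python3 st.py
python3 - <<'E'
from seg import *
b=read_camera('scene');cv2.imwrite('pics/ks.png',b[:,:,::-1])
cv2.imwrite('pics/k.png',cv2.resize(b[150:260,200:320],(600,550),interpolation=cv2.INTER_CUBIC)[:,:,::-1])
p=np.argwhere(blob(b,'red',264,215))[:,::-1];print('seen L,T,B',p[:,0].min()-.5,p[:,1].min()-.5,p[:,1].max()+.5)
for z in(.034,.038,.044):
    q=np.array([w2px('scene',X) for X in body('red',.6266,.0295,0,z)]);print(z,q.min(0).round(1),q.max(0).round(1))
E
python3 st.py
```

```text
t 21.77 p [626.8  31.4  43.6] yaw -4.09 zax [ 0.006 -0.    -1.   ] F [-6.9 -1.2 30.2] g 0.392
seen L,T,B 255.5 201.5 221.5
0.034 [256.4 200.8] [271.8 221.8]
0.038 [256.4 199.6] [271.8 220.6]
0.044 [256.3 197.6] [271.8 218.7]
t 21.82 p [626.8  31.4  43.6] yaw -4.1 zax [ 0.006 -0.    -1.   ] F [-7.2 -1.9 29.6] g 0.386
```

View pics/k.png

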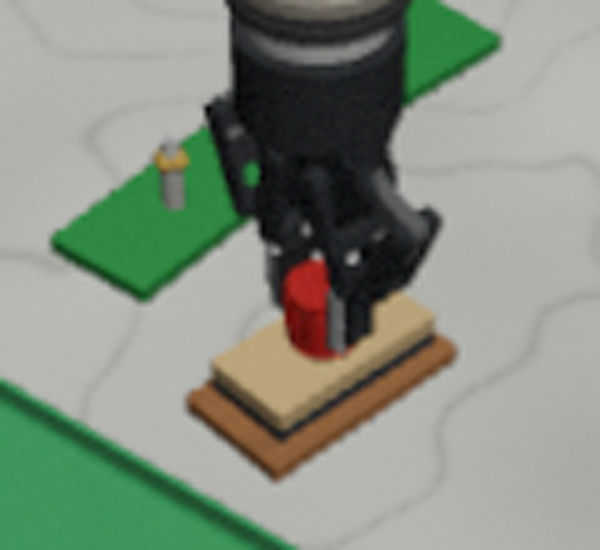

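The cap is home: its image outline matches an underside height of 34 mm. The tiles are square below it, and the push holds steady at about 30 N.

```bash
python3 -c "
from station import *
print(hand_in())"
```

```text
the job is handed in; nothing more can be done
None
```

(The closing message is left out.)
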